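Stack a chocolate showpiece square in a corner nest

TASK

Build the chocolate showpiece in the aluminium corner nest, one piece at a time: slide the dark chocolate plinth over the counter, without lifting it, until it sits flush and square against both walls of the nest, then lay the white frame on it and bring that flush and square against both walls too, and last set the daisy disc centred on the frame, daisy up. Chocolate cracks: nudge and set down gently, and leave the thermometer, the bowl and the dough scraper alone. At the end let go of everything.

Things in the scene. Friction and masses are not known exactly. Their poses are not given: they have to be found in the camera images.
- nest: L-shaped aluminium corner nest, fixed. Origin: inner corner where the walls meet, at counter height; z up. Inner wall faces are its planes x = 0 and y = 0; the pocket is the side x < 0, y < 0, its floor the bare counter. Walls 12 mm thick, 40 mm high, 100 mm long; a 4 mm thick foot runs along outside. A 96 mm piece that is home has its centre at x = y = -48 mm.
- plinth: dark chocolate plinth, plain square slab 96 x 96 x 30 mm, 0.2 to 0.4 kg, too wide to grip: push it over the counter (2 to 6 N to slide). Origin: centre of its underside; x and y square to its sides, z up. Starts on the counter off the open side of the nest, up to 0.3 rad out of square with it.
- frame: white chocolate frame 96 x 96 x 20 mm, about 0.1 kg, on one of the trays. Border bars 10 mm wide and a middle bar 16 mm wide along its x axis leave two windows right through, each 76 mm (x) by 30 mm (y): grip the middle bar from above with a finger in each window. Origin: centre of its underside; z up. Any side may face a wall.
- disc: dark chocolate disc, diameter 80 mm, 8 mm thick, about 60 g, with flat white petals on top and a yellow round button (diameter 18 mm, standing 16 mm above the disc) at its centre to grip it by. Lies on the other tray. Origin: centre of its underside; z up.
- tray_left: fixed flat aluminium tray 260 x 220 mm on the robot's left, top 6 mm above the counter. Origin: centre of its underside. Frame and disc start on the two trays, one on each.
- tray_right: the same on the robot's right.
- thermometer: bystander: black and orange pistol-shaped infrared thermometer lying on its side, about 130 mm, 45 mm high. Leave alone.
- bowl: bystander: white china bowl, 120 mm across, 55 mm high. Leave alone.
- scraper: bystander: dough scraper lying flat, steel blade with a black handle bar, 95 x 110 mm, 20 mm high. Leave alone.
There are look-alikes about, which are no part of the job. What is shaped like the plinth but red is not meant.

How it is judged (in metres and radians):
On the way, in this order (a step that is already met when the one before it is completed fails the run):
1. the plinth lies flush and square against both nest walls, untouched by the robot, with nothing on it yet (x of plinth in the frame of nest between -0.0505 and -0.0455 m and y of plinth in the frame of nest between -0.0505 and -0.0455 m and z of plinth in the frame of nest between -0.003 and 0.003 m and angle between plinth's own z axis and vertical below 0.05 rad and (angle between the x axis of plinth and the x axis of nest, either way round below 0.035 rad or angle between the x axis of plinth and the y axis of nest, either way round below 0.035 rad) and contact force between the fingers and plinth below 0.1 N and contact force between plinth and frame below 0.01 N and contact force between plinth and disc below 0.01 N and linear speed of plinth below 0.01 m/s and angular speed of plinth below 0.1 rad/s), for 0.2 s.
2. the frame lies on the plinth, flush and square against both walls, let go, with no disc on it yet (x of plinth in the frame of nest between -0.0505 and -0.0455 m and y of plinth in the frame of nest between -0.0505 and -0.0455 m and z of plinth in the frame of nest between -0.003 and 0.003 m and angle between each of plinth, frame's own z axis and vertical below 0.05 rad and (angle between the x axis of plinth and the x axis of nest, either way round below 0.035 rad or angle between the x axis of plinth and the y axis of nest, either way round below 0.035 rad) and x of frame in the frame of nest between -0.0505 and -0.0455 m and y of frame in the frame of nest between -0.0505 and -0.0455 m and z of frame in the frame of nest between 0.027 and 0.033 m and (angle between the x axis of frame and the x axis of nest, either way round below 0.035 rad or angle between the x axis of frame and the y axis of nest, either way round below 0.035 rad) and contact force between the fingers and frame below 0.1 N and contact force between frame and disc below 0.01 N and linear speed of frame below 0.01 m/s and angular speed of frame below 0.1 rad/s), for 0.2 s.
At the end, for the whole second after the job is handed in: Plinth on the counter and frame on the plinth, each within 2.5 mm of touching both nest walls and within 2 degrees (0.035 rad) of square with them; disc flat on the frame, button up, its centre within 4 mm of the frame's centre; all at rest and let go (x of plinth in the frame of nest between -0.0505 and -0.0455 m and y of plinth in the frame of nest between -0.0505 and -0.0455 m and z of plinth in the frame of nest between -0.003 and 0.003 m and angle between each of plinth, frame, disc's own z axis and vertical below 0.05 rad and (angle between the x axis of plinth and the x axis of nest, either way round below 0.035 rad or angle between the x axis of plinth and the y axis of nest, either way round below 0.035 rad) and x of frame in the frame of nest between -0.0505 and -0.0455 m and y of frame in the frame of nest between -0.0505 and -0.0455 m and z of frame in the frame of nest between 0.027 and 0.033 m and (angle between the x axis of frame and the x axis of nest, either way round below 0.035 rad or angle between the x axis of frame and the y axis of nest, either way round below 0.035 rad) and horizontal distance between disc and frame below 0.004 m and z of disc in the frame of frame between 0.017 and 0.023 m and contact force between the fingers and disc below 0.1 N and contact force between the fingers and frame below 0.1 N and contact force between the fingers and plinth below 0.1 N and linear speed of each of plinth, frame, disc below 0.01 m/s and angular speed of each of plinth, frame, disc below 0.1 rad/s).
It fails at once if a bystander (thermometer, bowl, dough scraper) is moved by more than 15 mm (distance of any of thermometer, bowl, scraper from where it was at the start of the episode above 0.015 m).
It fails at once if chocolate is pushed or set down hard: more than 40 N between a piece and the nest, or between two pieces (contact force between any of plinth, frame and nest above 40 N or contact force between frame and plinth above 40 N or contact force between disc and frame above 40 N).
It fails at once if the plinth is lifted more than 12 mm off the counter (height (world z) of plinth above 0.012 m).
It fails at once if a piece is tipped by more than about 30 degrees (angle between any of plinth, frame, disc's own z axis and vertical above 0.5 rad).
It also fails if it takes over 72 s, if anything falls off the work surface, if the arm or the gripper's body presses on something with over 40 N, if the wrist force passes 120 N, or if a joint passes its speed limit or range.

ROBOT

A 6-joint arm with a two-finger parallel gripper is mounted at the origin on the work surface. World frame = base frame: x ahead of the robot, y to its left, z up, the work surface at z = 0. Lengths are in m, angles in degrees, forces in N, time in s.
With the tool pointing down it reaches from about 0.325 to 0.85 m from the base axis. Payload 15.5 kg.
Tool frame: the origin (TCP) lies midway between the tips of the shut fingers; the grasp point (between the pads) lies 19 mm behind it; y points along the fingers, x is the direction in which the jaws open and shut, and the axes are right-handed (so a half turn about y gives the same grasp; the last joint's range is limited). The gripper opens to 91 mm and grips with 3 to 60 N. Pads are 32 mm wide; open, the fingers measure 118 mm over their backs; the gripper's body (76 mm by 178 mm) begins 60 mm behind the grasp point.
Start: joints at [-78.18, 28.281, 77.091, -0, 74.628, -5.472], TCP at [0.186, -0.597, 0.214] pointing down, gripper open.
Joint ranges: [-166.48, 166.48], [-47.26, 123.95], [12.59, 153.08], [-70.14, 250.14], [6.76, 159.57], [-176.63, 176.63]. Speed limits (degrees/s): [108.29, 108.29, 147.25, 172.46, 172.46, 172.46].

INTERFACE

Orientations are given as a 3x3 rotation matrix whose columns are the frame's x, y, z axes.
In Python, from bench import ctrl gives the robot as it stands. The module is installed in compiled form; this text tells all that it offers. Calls block until the motion is done:
- ctrl.goto(position, orientation): joint-space move of the TCP to a pose.
- ctrl.move_l(position, vel=0.15, ori=None, contact_N=None): straight line of the TCP; ori=None keeps the orientation; vel is the mean speed in m/s. With contact_N (N) it stops when the force on the tool has changed by that much, and returns True; else False.
- ctrl.movej(angles): joint-space move.
- ctrl.command_gripper(opening): opening from 0.0 (shut) to 1.0 (fully open); the grip force is fixed at half the most; returns when the fingers have stopped.
- ctrl.sleep(seconds).
- ctrl.ik(position, orientation): joint angles nearest the present ones, or None.
- ctrl.read_camera(name): name is "scene" or "top"; returns the picture (420x560x3 uint8, blue, green, red); there is no depth.
- ctrl.camera_params(name): a dict with "fx", "fy", "cx", "cy" (pixels), "pose" (4x4, takes a point from camera to world coordinates). Camera axes: x right, y up, looking along -z (the intrinsics and any distortion apply to the point x, -y, -z); pixel columns grow to the right and rows downward; lengths in m; the calibration is good to about 2 mm. A picture is of the moment at which its call begins. camera_params takes no time and is no camera call.
A pose or a line that the arm cannot do raises ctrl.MotionError and nothing moves.
- ctrl.sign_off(): hands the job in, once; it reports no verdict.
Readings, each from a call of its own:
- ctrl.current_t(): time.
- ctrl.current_q(): joint angles.
- ctrl.current_dq(): joint speeds.
- ctrl.current_effort(): joint torques, N m.
- ctrl.current_tool_pos(): TCP position.
- ctrl.current_eef_rot(): TCP orientation.
- ctrl.current_contact_force(): force on the tool from outside, world axes, zero at the start.
- ctrl.current_wrist_torque(): the same for the moment, N m.
- ctrl.current_grip_width(): opening from 0.0 (shut) to 1.0 (fully open).
Only numpy, scipy, OpenCV 4.12 (cv2) and the standard library are available. Lean on these libraries where they do the work, as an engineer would, in place of code of your own. Each camera call takes 0.05 s, during which the arm holds its last target.

## Working session

There is one attempt and no reset: what is moved stays moved. The work goes in short steps, each a Python script; the robot and the scene stay as the last script left them, time stands still between calls to the robot, and variables do not carry over. Pictures are saved under pics/ and viewed, and the job is handed in when it is done.

```bash
mkdir -p pics; python3 - <<'E'
from bench import ctrl
import cv2
for n in("scene","top"):
    cv2.imwrite(f"pics/{n}0.png",ctrl.read_camera(n)); p=ctrl.camera_params(n); print(n,p)
print(ctrl.current_t(),ctrl.current_eef_rot(),ctrl.current_grip_width())
E
```

```text
scene {'fx': 486.25884501232474, 'fy': 486.25884501232474, 'cx': 276.5752091891801, 'cy': 205.45256547506239, 'pose': array([[-0.73387796, -0.43549391,  0.52131392,  1.10526223],
       [ 0.67927449, -0.46704399,  0.5660884 ,  0.64234787],
       [-0.00305152,  0.76955504,  0.63857319,  0.76611184],
       [ 0.        ,  0.        ,  0.        ,  1.        ]])}
top {'fx': 397.92645831908084, 'fy': 397.92645831908084, 'cx': 283.4245373171396, 'cy': 210.2208458259773, 'pose': array([[ 0.02275851,  0.99854316, -0.04892453,  0.48631611],
       [-0.99940522,  0.02145538, -0.02699772, -0.01796352],
       [-0.0259087 ,  0.04950986,  0.99843754,  0.88324529],
       [ 0.        ,  0.        ,  0.        ,  1.        ]])}
0.1 [[ 2.97198374e-01 -2.26795362e-04  9.54815728e-01]
 [-9.54815133e-01  1.07123110e-03  2.97198444e-01]
 [-1.09023153e-03 -9.99999401e-01  1.01820497e-04]] 1.001973526064171
```

View pics/top0.png

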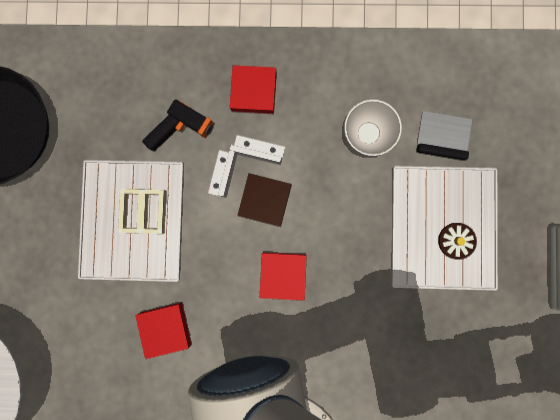

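View pics/scene0.png

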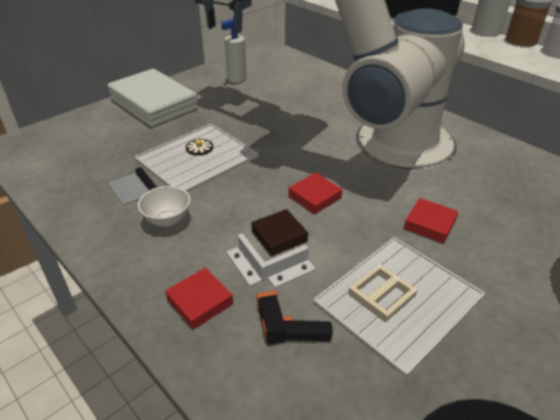

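The top view shows the dark plinth at (265,199), the nest with its corner near (236,147), the frame on the left tray at (143,212) and the disc on the right tray at (458,240). There are three red decoys. I'll zoom in next to measure.

```bash
python3 - <<'E'
import cv2
a=cv2.imread('pics/top0.png')[120:235,190:310]; cv2.imwrite('pics/c1.png',cv2.resize(a,None,fx=5,fy=5,interpolation=cv2.INTER_CUBIC)[:600])
a=cv2.imread('pics/scene0.png')[205:290,220:330]; cv2.imwrite('pics/c2.png',cv2.resize(a,None,fx=6,fy=6,interpolation=cv2.INTER_CUBIC))
E
```

```text
(no output)
```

View pics/c1.png

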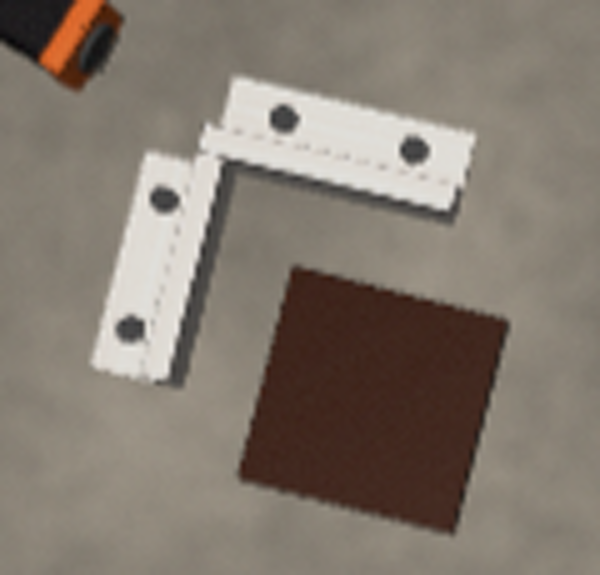

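View pics/c2.png

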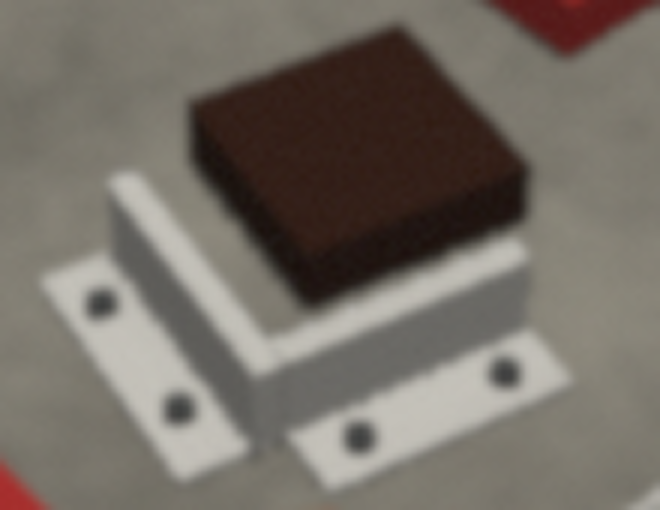

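```bash
cat > h.py <<'E'
import numpy as np, cv2
from bench import ctrl
P={n:ctrl.camera_params(n) for n in("scene","top")}
def ray(n,uv,z):
    p=P[n]; uv=np.atleast_2d(uv).astype(float)
    d=np.c_[(uv[:,0]-p['cx'])/p['fx'],-(uv[:,1]-p['cy'])/p['fy'],-np.ones(len(uv))]@p['pose'][:3,:3].T
    o=p['pose'][:3,3]; return (o+d*((z-o[2])/d[:,2])[:,None])[:,:2]
def proj(n,X):
    p=P[n]; c=(np.atleast_2d(X)-p['pose'][:3,3])@p['pose'][:3,:3]
    return np.c_[p['cx']+p['fx']*c[:,0]/-c[:,2],p['cy']-p['fy']*c[:,1]/-c[:,2]]
def edge(g,a,b,w=4,n=30):
    """subpixel strongest-gradient points along the segment a-b, line fitted; returns two end pts"""
    a,b=np.float64(a),np.float64(b); t=(b-a)/np.linalg.norm(b-a); m=np.array([-t[1],t[0]]); s=np.arange(-w,w+.01,.25)
    pts=[]
    for f in np.linspace(.1,.9,n):
        q=(a+f*(b-a))+s[:,None]*m
        v=cv2.remap(g,q[None,:,0].astype(np.float32),q[None,:,1].astype(np.float32),cv2.INTER_LINEAR)[0]
        v=cv2.GaussianBlur(v[None],(0,0),2)[0]; d=abs(np.gradient(v)); i=d.argmax(); k=slice(max(0,i-4),i+5)
        pts.append(a+f*(b-a)+m*(s[k]*d[k]).sum()/d[k].sum())
    vx,vy,x,y=cv2.fitLine(np.float32(pts),cv2.DIST_HUBER,0,.01,.01).ravel(); v=np.array([vx,vy],float);o=np.array([x,y],float)
    r=np.abs((np.array(pts)-o)@[-vy,vx]).mean()
    return o+v*((a-o)@v),o+v*((b-o)@v),r
def inter(l1,l2):
    a,b=l1[:2];c,d=l2[:2]; s=np.linalg.solve(np.c_[b-a,c-d],c-a); return a+s[0]*(b-a)
def rect(n,mask,z):
    cs,_=cv2.findContours(mask.astype(np.uint8),cv2.RETR_EXTERNAL,cv2.CHAIN_APPROX_NONE)
    c=max(cs,key=cv2.contourArea)[:,0]; w=ray(n,c,z)
    return cv2.minAreaRect((w*1000).astype(np.float32))
def R(yaw):  # tool down, tool z along heading yaw (rad), jaws open along heading-90deg
    c,s=np.cos(yaw),np.sin(yaw); z=np.array([c,s,0]);y=np.array([0,0,-1.]); return np.c_[np.cross(y,z),y,z]
E
python3 - <<'E'
from h import *
t=cv2.imread('pics/top0.png'); g=cv2.cvtColor(t,cv2.COLOR_BGR2GRAY).astype(np.float32)
C=lambda x,y:np.array([190+x/5-.4,120+y/5-.4])
lx=edge(g,C(222,160),C(449,211),3); ly=edge(g,C(222,160),C(170,381),3)
for l in(lx,ly):
    w=ray('top',np.array(l[:2]),.04); d=w[1]-w[0]; print(w, np.degrees(np.arctan2(d[1],d[0])),l[2])
print('corner top',ray('top',inter(lx,ly),.04))
pc=[C(295,266),C(510,320),C(455,533),C(239,478)]
es=[edge(g,pc[i],pc[(i+1)%4],3) for i in range(4)]
for l in es:
    w=ray('top',np.array(l[:2]),.03); d=w[1]-w[0]; print(np.degrees(np.arctan2(d[1],d[0])),l[2])
k=ray('top',np.array([inter(es[i],es[i-1]) for i in range(4)]),.03); print('plinth',k,k.mean(0),np.linalg.norm(k-np.roll(k,1,0),axis=1))
# frame, disc
s=cv2.imread('pics/scene0.png')
print('disc button hsv'); hsv=cv2.cvtColor(t,cv2.COLOR_BGR2HSV)
m=(hsv[...,0]>18)&(hsv[...,0]<32)&(hsv[...,1]>170)&(hsv[...,2]>120)
ys,xs=np.nonzero(m); print(len(xs),xs.mean(),ys.mean(),ray('top',[xs.mean(),ys.mean()],.030))
a=t[180:245,110:175]; b=t[215:265,430:480]
o=np.hstack([cv2.resize(a,(400,400),interpolation=cv2.INTER_CUBIC),cv2.resize(b,(400,400),interpolation=cv2.INTER_CUBIC)]); cv2.imwrite('pics/c3.png',o)
print(hsv[212,143],hsv[200,125],hsv[212,133], hsv[240,460])
E
```

```text
[[0.6529858  0.11336049]
 [0.63123354 0.01573569]] -102.56116369178785 0.1084075813030912
[[0.65118435 0.1135747 ]
 [0.5560805  0.1348725 ]] 167.3772966629132 0.09928496968461208
corner top [[0.65294565 0.11318027]]
-103.16056122202981 0.10016754997166234
166.81732535875565 0.09944190303680385
76.89549119624692 0.09178224911294018
-13.109559354458051 0.0991387974486062
plinth [[ 0.60802292  0.08343956]
 [ 0.58589433 -0.01119914]
 [ 0.49259925  0.01065326]
 [ 0.51460751  0.10519444]] [0.550281   0.04702203] [0.09591513 0.09719135 0.09582014 0.09706904]
disc button hsv
45 460.0888888888889 240.8 [[ 0.47141352 -0.37007838]]
[ 25  54 218] [20 72 81] [ 16  16 208] [ 24 182 221]
```

View pics/c3.png

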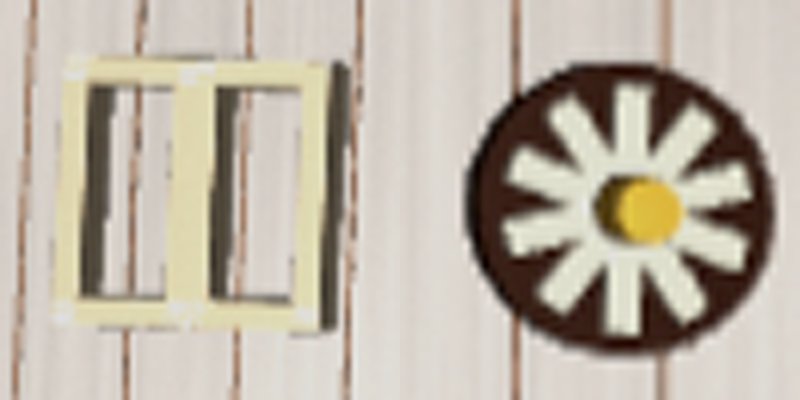

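Measurements:
- The nest corner is at (0.653, 0.113) with yaw -12.6°.
- The plinth is at about (-86, -87) mm in nest coordinates and already nearly square.

I'll push +x first, then +y, using two part-open fingers on the face.

```bash
cat >> h.py <<'E'
NO=np.array([.653,.1132]); NY=np.radians(-12.6)
RN=np.array([[np.cos(NY),-np.sin(NY)],[np.sin(NY),np.cos(NY)]])
def W(x,y,z): return np.r_[NO+RN@[x,y],z]
def N(w): return RN.T@(np.asarray(w)[:2]-NO)
def best(pos,yaw):
    q0=np.array(ctrl.current_q()); o=[]
    for y in(yaw,yaw+np.pi):
        q=ctrl.ik(list(pos),R(y))
        if q is not None:o.append((np.abs(np.array(q)-q0).max(),y))
    return R(min(o)[1])
def st(tag=''):
    p=ctrl.current_tool_pos(); print(tag,'t%.1f'%ctrl.current_t(),'nest mm',(N(p)*1000).round(1),'z',round(p[2],4),'F',(np.r_[RN.T@np.array(ctrl.current_contact_force())[:2],ctrl.current_contact_force()[2]]).round(1),'g',round(ctrl.current_grip_width(),3))
E
python3 - <<'E'
from h import *
print('red',N(ray('top',[283,253],.03)[0]),N(ray('top',[262,252],.03)[0]))
r=best(W(-.158,-.087,.10),NY); st()
ctrl.goto(list(W(-.158,-.087,.10)),r); ctrl.command_gripper(.5)
ctrl.move_l(list(W(-.158,-.087,.012)),.12); st('down')
print(ctrl.move_l(list(W(-.125,-.087,.012)),.05,contact_N=14)); st('mid')
print(ctrl.move_l(list(W(-.106,-.087,.012)),.02,contact_N=12)); st('end')
E
```

```text
red [-0.18732226 -0.15383582] [-0.1961195  -0.10971234]
 t0.1 nest mm [-301.3 -794.5] z 0.2134 F [-1.3 -0.6  0.3] g 1.002
down t4.4 nest mm [-157.7  -86.9] z 0.0124 F [-0.2  0.2  0.3] g 0.501
False
mid t5.2 nest mm [-124.9  -87. ] z 0.0119 F [-0.3 -0.6  0.6] g 0.5
True
end t5.8 nest mm [-113.9  -87.1] z 0.0116 F [1.  0.4 0.8] g 0.498
```

```bash
python3 - <<'E'
from h import *
a=ctrl.read_camera('top');b=ctrl.read_camera('scene'); st()
o=np.hstack([cv2.resize(a[100:260,170:330],(400,400)),cv2.resize(b[190:310,210:330],(400,400))]); cv2.imwrite('pics/p1.png',o)
E
```

```text
t5.9 nest mm [-114.   -87.2] z 0.0115 F [ 0.2  0.8 -0. ] g 0.502
```

View pics/p1.png

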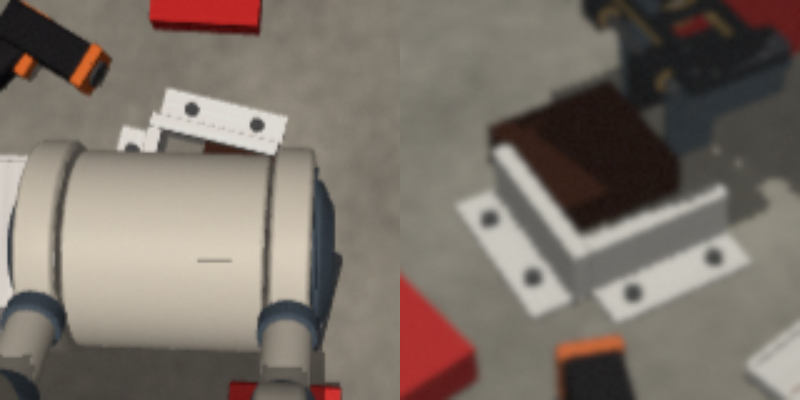

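The plinth has moved up to the x wall. Now the y push.

```bash
python3 - <<'E'
from h import *
ctrl.move_l(list(W(-.135,-.087,.012)),.1)
ctrl.move_l(list(W(-.135,-.087,.09)),.2)
p=W(-.05,-.160,.09); r=best(p,NY+np.pi/2)
ctrl.goto(list(p),r); st()
ctrl.move_l(list(W(-.05,-.160,.012)),.12); st('down')
print(ctrl.move_l(list(W(-.05,-.122,.012)),.05,contact_N=16)); st('mid')
print(ctrl.move_l(list(W(-.05,-.106,.012)),.02,contact_N=12)); st('end')
a=ctrl.read_camera('top');b=ctrl.read_camera('scene'); st()
o=np.hstack([cv2.resize(a[100:260,170:330],(400,400)),cv2.resize(b[190:310,210:330],(400,400))]); cv2.imwrite('pics/p2.png',o)
E
```

```text
t8.2 nest mm [ -50.5 -159.9] z 0.0894 F [-0.3 -0.1  0.9] g 0.501
down t9.0 nest mm [ -49.7 -159.9] z 0.0125 F [-0.1  0.3 -0.2] g 0.503
False
mid t9.9 nest mm [ -50.2 -122. ] z 0.0119 F [1.  0.4 0. ] g 0.5
True
end t10.4 nest mm [ -50.1 -113.9] z 0.0118 F [ 0.3 -6.1  4.1] g 0.497
 t10.5 nest mm [ -50.1 -113.9] z 0.0118 F [ 0.8 -3.8  3.3] g 0.499
```

View pics/p2.png

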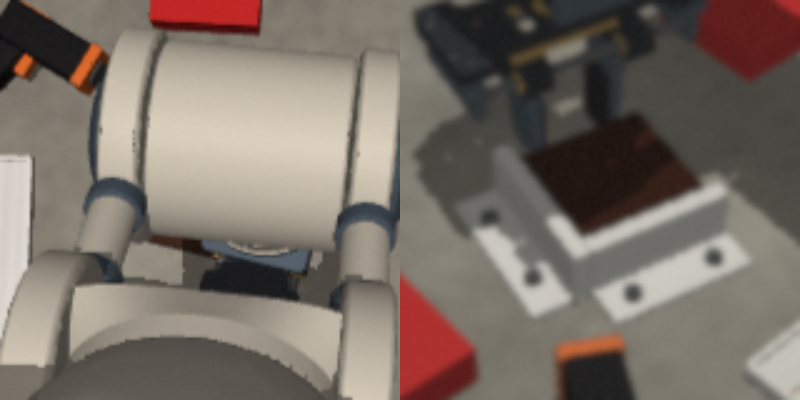

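```bash
python3 - <<'E'
from h import *
ctrl.move_l(list(W(-.05,-.135,.012)),.1)
ctrl.move_l(list(W(-.05,-.135,.08)),.2)
p=W(-.132,-.05,.08); ctrl.goto(list(p),best(p,NY))
ctrl.move_l(list(W(-.132,-.05,.012)),.12)
print(ctrl.move_l(list(W(-.106,-.05,.012)),.03,contact_N=12)); st('end')
ctrl.move_l(list(W(-.135,-.05,.012)),.1)
ctrl.move_l(list(W(-.135,-.05,.15)),.2); st()
E
python3 - <<'E'
from h import *
t=cv2.imread('pics/top0.png'); lab=cv2.cvtColor(t,cv2.COLOR_BGR2LAB).astype(np.float32)
C=lambda x,y:np.array([110+(x+.5)/6.154-.5,180+(y+.5)/6.154-.5])
pc=[C(67,57),C(330,62),C(322,329),C(55,325)]
for ch,nm in((0,'L'),(2,'b')):
    g=lab[...,ch]
    es=[edge(g,pc[i],pc[(i+1)%4],2.5) for i in range(4)]
    for l in es:
        w=ray('top',np.array(l[:2]),.026); d=w[1]-w[0]; print(nm,np.degrees(np.arctan2(d[1],d[0])).round(2),round(l[2],2))
    k=ray('top',np.array([inter(es[i],es[i-1]) for i in range(4)]),.026); print(k.mean(0),np.linalg.norm(k-np.roll(k,1,0),axis=1))
    # middle bar edges
    m=[edge(g,C(173,85),C(166,300),1.8),edge(g,C(214,85),C(208,300),1.8)]
    for l in m:
        w=ray('top',np.array(l[:2]),.026); d=w[1]-w[0]; print(' bar',w.mean(0),np.degrees(np.arctan2(d[1],d[0])).round(2),round(l[2],2))
E
```

```text
True
end t14.0 nest mm [-113.9  -50.1] z 0.0117 F [0.1 0.6 0. ] g 0.499
 t15.2 nest mm [-135.3  -50.1] z 0.1493 F [ 0.1  0.  -0.3] g 0.499
L -88.55 0.19
L 179.68 0.14
L 90.15 0.7
L 0.21 0.21
[0.51956295 0.31614401] [0.09323336 0.09488057 0.09538195 0.09397104]
 bar [0.52015972 0.32395835] 179.72 0.37
 bar [0.52047351 0.30893238] 179.51 0.16
b -90.82 0.32
b 179.44 0.18
b 89.5 0.26
b -0.37 0.11
[0.52032727 0.31664814] [0.09584092 0.09533894 0.09530754 0.0950196 ]
 bar [0.5201642  0.32416636] 179.84 0.09
 bar [0.5204811  0.30920964] 179.34 0.15
```

```bash
python3 - <<'E'
from h import *
ctrl.command_gripper(.38)
p=[.5203,.3166,.12]; ctrl.goto(p,best(p,np.radians(-.4))); st()
a=ctrl.read_camera('top');b=ctrl.read_camera('scene')
cv2.imwrite('pics/top3.png',a);cv2.imwrite('pics/scene3.png',b)
o=np.hstack([cv2.resize(a[120:220,190:290],(400,400),interpolation=cv2.INTER_CUBIC),cv2.resize(b[200:300,220:320],(400,400),interpolation=cv2.INTER_CUBIC)]); cv2.imwrite('pics/p3.png',o)
cv2.imwrite('pics/p3b.png',cv2.resize(b[210:360,310:460],(600,600),interpolation=cv2.INTER_CUBIC))
E
```

```text
t16.5 nest mm [-173.5  168.6] z 0.1201 F [ 0.5  0.6 -0.5] g 0.38
```

View pics/p3.png

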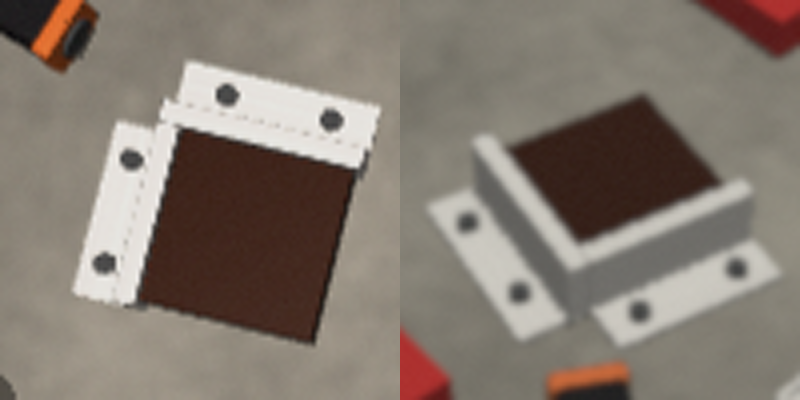

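View pics/p3b.png

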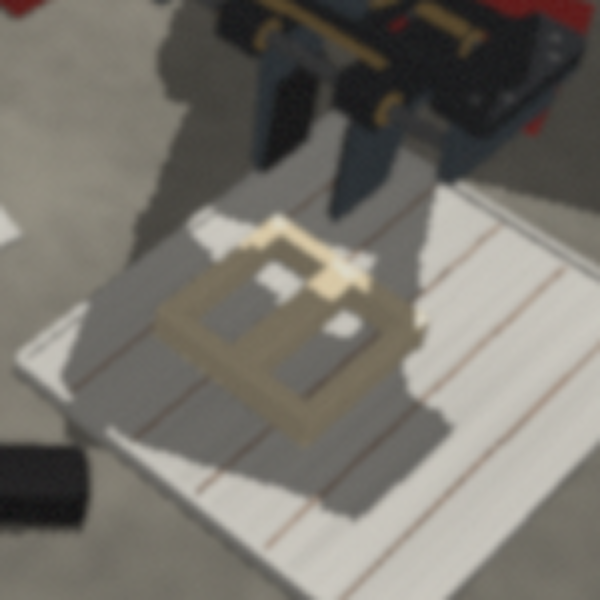

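The plinth looks flush and square, with both edges hugging the walls at (175,128). I'll check it numerically, then take the frame.

```bash
python3 - <<'E'
from h import *
t=cv2.imread('pics/top3.png'); g=cv2.cvtColor(t,cv2.COLOR_BGR2GRAY).astype(np.float32)
C=lambda x,y:np.array([190+(x+.5)/4-.5,120+(y+.5)/4-.5])
for a,b in((C(356,170),C(315,343)),(C(315,343),C(140,303))):
    l=edge(g,a,b,2.5); w=ray('top',np.array(l[:2]),.03);d=w[1]-w[0]; print([N(x)*1000 for x in w],np.degrees(np.arctan2(d[1],d[0])).round(2))
for l in (edge(g,C(180,128),C(360,168),2),edge(g,C(176,128),C(138,300),2)):
    w=ray('top',np.array(l[:2]),.04);print('wall',[N(x)*1000 for x in w])
E
python3 - <<'E'
from h import *
print(ctrl.move_l([.5203,.3166,.010],.08,contact_N=8)); st()
print(ctrl.current_tool_pos())
ctrl.command_gripper(0.0); st('grip')
ctrl.move_l([.5203,.3166,.11],.12); st('lift')
b=ctrl.read_camera('scene');cv2.imwrite('pics/p4.png',cv2.resize(b[190:340,310:460],(600,600),interpolation=cv2.INTER_CUBIC))
E
```

```text
[array([  0.2510345 , -98.50999698]), array([-95.89779288, -98.68840873])] 167.51
[array([-97.54404468, -98.77834251]), array([-97.26826683,  -1.65490589])] 77.24
wall [array([-0.43942105, -1.17472   ]), array([  -0.25371151, -100.24856643])]
wall [array([-2.11352543, -0.40384863]), array([-96.5999647 ,  -0.15219741])]
False
 t18.1 nest mm [-173.6  169.7] z 0.0105 F [-0.2  0.1 -0.2] g 0.382
[0.52056615 0.31672594 0.01046515]
grip t18.5 nest mm [-173.8  169.6] z 0.0102 F [ 0.  -1.5  3.4] g 0.173
lift t19.5 nest mm [-174.3  169.3] z 0.1093 F [ 0.8 -0.8 -0.6] g 0.173
```

View pics/p4.png

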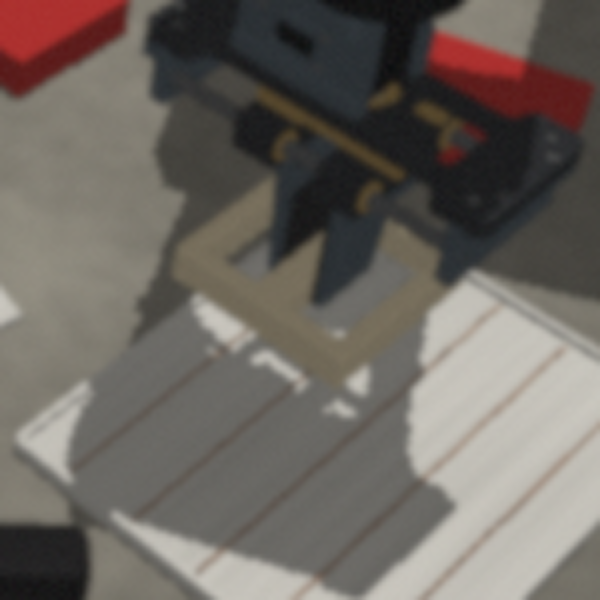

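The frame is gripped on its middle bar and hangs level. I'll lay it on the plinth about 4–5 mm short of both walls.

```bash
python3 - <<'E'
from h import *
# nest-frame target, allowing ~1 mm seen offsets
p=W(-.0535,-.0535,.11); r=best(p,NY); ctrl.goto(list(p),r)
ctrl.move_l(list(W(-.0535,-.0535,.05)),.1); st()
print(ctrl.move_l(list(W(-.0535,-.0535,.0335)),.015,contact_N=4)); st('set')
ctrl.command_gripper(.36); st('open')
ctrl.move_l(list(W(-.0535,-.0535,.10)),.15)
p=W(-.132,-.053,.10); ctrl.goto(list(p),best(p,NY))
a=ctrl.read_camera('top');b=ctrl.read_camera('scene')
o=np.hstack([cv2.resize(a[120:220,190:290],(400,400),interpolation=cv2.INTER_CUBIC),cv2.resize(b[200:300,220:320],(400,400),interpolation=cv2.INTER_CUBIC)]); cv2.imwrite('pics/p5.png',o)
E
```

```text
t21.3 nest mm [-53.3 -53.2] z 0.0504 F [-0.2  0.3 -0.9] g 0.173
True
set t22.3 nest mm [-53.6 -53.5] z 0.0342 F [-0.2 -0.8  7.2] g 0.174
open t22.8 nest mm [-54.1 -53.7] z 0.0336 F [0.4 0.4 0.7] g 0.358
```

View pics/p5.png

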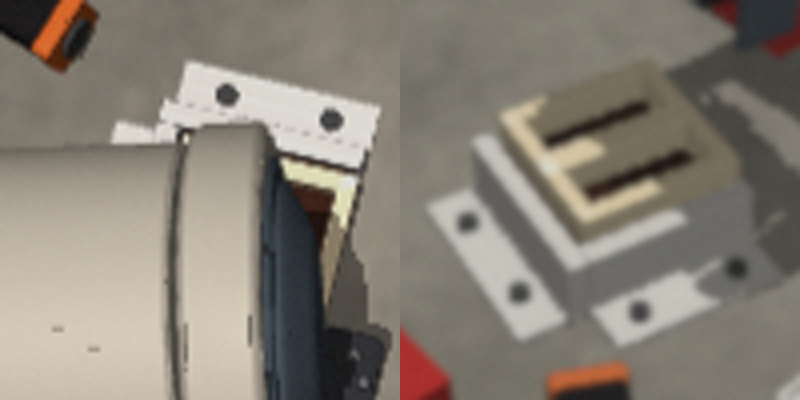

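The frame sits on the plinth. Now I'll nudge it in x, then y.

```bash
python3 - <<'E'
from h import *
ctrl.command_gripper(.5)
ctrl.move_l(list(W(-.132,-.050,.036)),.12)
print(ctrl.move_l(list(W(-.108,-.050,.036)),.02,contact_N=7)); st('x')
ctrl.move_l(list(W(-.130,-.050,.036)),.1)
ctrl.move_l(list(W(-.130,-.050,.09)),.2)
p=W(-.05,-.132,.09); ctrl.goto(list(p),best(p,NY+np.pi/2))
ctrl.move_l(list(W(-.05,-.132,.036)),.12)
print(ctrl.move_l(list(W(-.05,-.108,.036)),.02,contact_N=7)); st('y')
ctrl.move_l(list(W(-.05,-.130,.036)),.1)
ctrl.move_l(list(W(-.05,-.130,.09)),.2)
p=W(-.130,-.05,.09); ctrl.goto(list(p),best(p,NY))
ctrl.move_l(list(W(-.130,-.05,.036)),.12)
print(ctrl.move_l(list(W(-.108,-.050,.036)),.02,contact_N=7)); st('x2')
ctrl.move_l(list(W(-.130,-.050,.036)),.1)
ctrl.move_l(list(W(-.130,-.050,.12)),.2); st()
E
```

```text
True
x t25.8 nest mm [-113.9  -50.1] z 0.0356 F [ 0.2 -0.7 -0.8] g 0.5
True
y t29.3 nest mm [ -50.1 -113.9] z 0.0359 F [ 0.9 -4.9  3.2] g 0.5
True
x2 t32.8 nest mm [-113.9  -50.1] z 0.0356 F [ 1.   0.5 -0.5] g 0.502
 t33.6 nest mm [-129.5  -50. ] z 0.1202 F [ 1.1  0.2 -0.1] g 0.498
```

All three nudges stopped at the same finger position as for the plinth, -113.9 mm. I'll move toward the disc, check the frame and locate the disc precisely.

```bash
python3 - <<'E'
from h import *
p=[.40,-.30,.15]; ctrl.goto(p,best(p,0)); 
a=ctrl.read_camera('top');b=ctrl.read_camera('scene')
cv2.imwrite('pics/top6.png',a);cv2.imwrite('pics/scene6.png',b); st()
o=np.hstack([cv2.resize(a[120:220,190:290],(400,400),interpolation=cv2.INTER_CUBIC),cv2.resize(b[200:300,220:320],(400,400),interpolation=cv2.INTER_CUBIC)]); cv2.imwrite('pics/p6.png',o)
t=cv2.imread('pics/top0.png'); s=cv2.imread('pics/scene0.png')
m=(t.max(2)<75).astype(np.uint8); m[:215]=0;m[265:]=0;m[:,:432]=0;m[:,482:]=0
h=cv2.convexHull(cv2.findNonZero(m)); e=cv2.fitEllipse(h); print(e, ray('top',e[0],.014))
w=ray('top',h[:,0],.014); print(cv2.minEnclosingCircle((w*1000).astype(np.float32)))
hs=cv2.cvtColor(s,cv2.COLOR_BGR2HSV); 
m=(hs[...,0]>15)&(hs[...,0]<35)&(hs[...,1]>140)&(hs[...,2]>100); m[:130]=0;m[165:]=0;m[:,:180]=0;m[:,220:]=0
ys,xs=np.nonzero(m); print(len(xs),xs.mean(),ys.mean(),ray('scene',[xs.mean(),ys.mean()],.028))
m=(s.max(2)<75).astype(np.uint8); m[:130]=0;m[162:]=0;m[:,:180]=0;m[:,222:]=0
h=cv2.convexHull(cv2.findNonZero(m)); print(cv2.minEnclosingCircle((ray('scene',h[:,0],.012)*1000).astype(np.float32)))
cv2.imwrite('pics/d.png',np.hstack([cv2.resize(t[210:270,425:485],(400,400),interpolation=cv2.INTER_CUBIC),cv2.resize(s[125:170,178:223],(400,400),interpolation=cv2.INTER_CUBIC)]))
E
```

```text
t35.3 nest mm [-156.5 -457.6] z 0.1498 F [0.5 0.9 0.7] g 0.501
((456.8015441894531, 240.4415740966797), (35.532371520996094, 37.655235290527344), 103.24654388427734) [[ 0.47174035 -0.36967495]]
((470.80828857421875, -369.5596618652344), 40.139732360839844)
19 198.57894736842104 142.42105263157896 [[ 0.47448037 -0.3662238 ]]
((476.29388427734375, -362.2976989746094), 35.380027770996094)
```

View pics/p6.png

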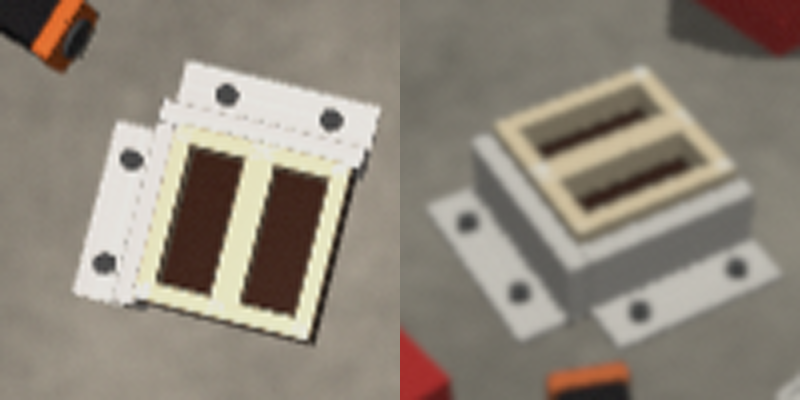

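View pics/d.png

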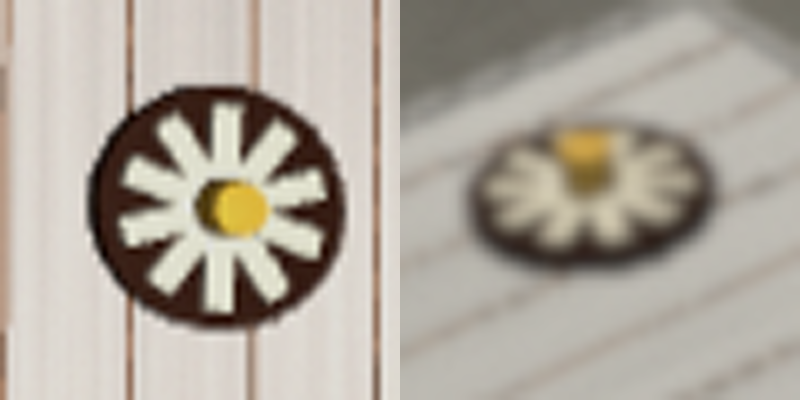

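```bash
python3 - <<'E'
from h import *
t=cv2.imread('pics/top6.png'); g=cv2.cvtColor(t,cv2.COLOR_BGR2LAB)[...,2].astype(np.float32)
G=cv2.cvtColor(t,cv2.COLOR_BGR2GRAY).astype(np.float32)
C=lambda x,y:np.array([190+(x+.5)/4-.5,120+(y+.5)/4-.5])
for nm,im,a,b in(('right',G,C(352,172),C(312,340)),('bottom',G,C(140,300),C(310,340)),('barL',G,C(246,160),C(212,292)),('barR',G,C(273,170),C(242,300)),('win top(x+)',G,C(278,168),C(326,178)),('win bot L',G,C(158,283),C(210,296)),('win bot R',G,C(245,304),C(293,315)),('win top L',G,C(192,148),C(242,158))):
    l=edge(im,a,b,2); w=ray('top',np.array(l[:2]),.05);d=w[1]-w[0]; print(nm,[(N(x)*1000).round(1) for x in w],np.degrees(np.arctan2(d[1],d[0])).round(2),round(l[2],2))
E
python3 - <<'E'
from h import *
x,y=.4714,-.3700
p=[x,y,.08]; ctrl.goto(p,best(p,0))
ctrl.move_l([x,y,.018],.08,contact_N=6); st()
ctrl.command_gripper(0.); st('g1')
ctrl.command_gripper(.4)
ctrl.move_l([x,y,.05],.15)
ctrl.goto([x,y,.05],best([x,y,.05],np.pi/2))
ctrl.move_l([x,y,.018],.08,contact_N=6); st()
ctrl.command_gripper(0.); st('g2')
print(ctrl.current_tool_pos())
ctrl.move_l([x,y,.12],.12); st('lift')
b=ctrl.read_camera('scene');cv2.imwrite('pics/p7.png',cv2.resize(b[60:180,130:250],(600,600),interpolation=cv2.INTER_CUBIC))
E
```

```text
right [array([ -4.4, -96.1]), array([-95.6, -96.2])] 167.45 0.04
bottom [array([-95.6,  -5.1]), array([-95.7, -97.4])] -102.67 0.1
barL [array([-11.5, -40.3]), array([-83.6, -40.6])] 167.64 0.1
barR [array([-13.2, -56.2]), array([-84. , -56.1])] 167.28 0.12
win top(x+) [array([-10.3, -58.9]), array([-10.4, -84.8])] -102.87 0.09
win bot L [array([-85.9, -12.1]), array([-86. , -40.5])] -102.7 0.03
win bot R [array([-86.1, -59.5]), array([-85.8, -85.5])] -101.88 0.09
win top L [array([-10.4, -11.9]), array([-10.5, -39. ])] -102.71 0.14
 t36.8 nest mm [ -71.5 -511.3] z 0.0184 F [-0.5  0.1 -0.2] g 0.499
g1 t37.3 nest mm [ -71.7 -511.2] z 0.0182 F [-1.1  0.   4. ] g 0.182
 t40.2 nest mm [ -72.  -511.1] z 0.0177 F [ 0.3  0.2 -0.3] g 0.393
g2 t40.6 nest mm [ -71.6 -511.3] z 0.0184 F [-0.4 -0.1  4.2] g 0.183
[ 0.47159494 -0.37016365  0.01835956]
lift t41.6 nest mm [ -72.2 -510.9] z 0.1193 F [-0.5 -0.5 -1.4] g 0.184
```

View pics/p7.png

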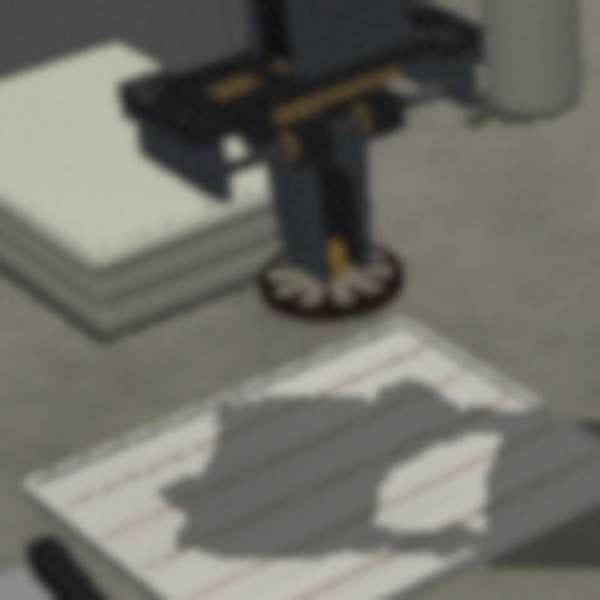

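The disc is held level. The image puts the frame centre at nest (-48.2, -48.2) mm, square to within 0.3°. Touch hints at about 1 mm more, so I'll set the disc at -48.8.

```bash
python3 - <<'E'
from h import *
c=-.0488
p=W(c,c,.13); r=best(p,NY+np.pi/2); 
q=[.47,-.20,.16]; ctrl.goto(list(p),r)
ctrl.move_l(list(W(c,c,.075)),.1); st()
print(ctrl.move_l(list(W(c,c,.0610)),.012,contact_N=3.5)); st('set')
ctrl.command_gripper(.4); st('open')
ctrl.move_l(list(W(c,c,.12)),.1)
p=[.42,-.25,.2]; ctrl.goto(p,best(p,0)); st()
a=ctrl.read_camera('top');b=ctrl.read_camera('scene')
cv2.imwrite('pics/top8.png',a);cv2.imwrite('pics/scene8.png',b)
o=np.hstack([cv2.resize(a[120:220,190:290],(400,400),interpolation=cv2.INTER_CUBIC),cv2.resize(b[190:290,220:320],(400,400),interpolation=cv2.INTER_CUBIC)]); cv2.imwrite('pics/p8.png',o)
t=a; hs=cv2.cvtColor(t,cv2.COLOR_BGR2HSV)
m=(hs[...,0]>18)&(hs[...,0]<32)&(hs[...,1]>170)&(hs[...,2]>120)
ys,xs=np.nonzero(m); print(len(xs),xs.mean(),ys.mean(),N(ray('top',[xs.mean(),ys.mean()],.074)[0])*1000)
m=(t.max(2)<75).astype(np.uint8); k=np.zeros_like(m);k[140:205,222:285]=1;m*=k
n,l,s_,_=cv2.connectedComponentsWithStats(m); i=1+s_[1:,4].argmax(); print(s_[i])
h=cv2.convexHull(cv2.findNonZero((l==i).astype(np.uint8))); 
cc=cv2.minEnclosingCircle((ray('top',h[:,0],.058)*1000).astype(np.float32)); print(cc,N(np.array(cc[0])/1000)*1000)
E
```

```text
t44.1 nest mm [-48.5 -48.9] z 0.0753 F [-0.2 -0.4  0.3] g 0.183
True
set t45.0 nest mm [-48.9 -48.8] z 0.0623 F [-0.2  0.1  5.7] g 0.183
open t45.5 nest mm [-49.4 -48.9] z 0.0618 F [ 1.3 -0.1  0.2] g 0.399
 t47.7 nest mm [-147.8 -404.6] z 0.1997 F [-0.3 -0.2  0.1] g 0.4
48 249.04166666666666 176.41666666666666 [-49.63492153 -49.22003662]
[230 158  41  40 513]
((593.8425903320312, 75.86583709716797), 48.24033737182617) [-49.58851238 -49.33982447]
```

View pics/p8.png

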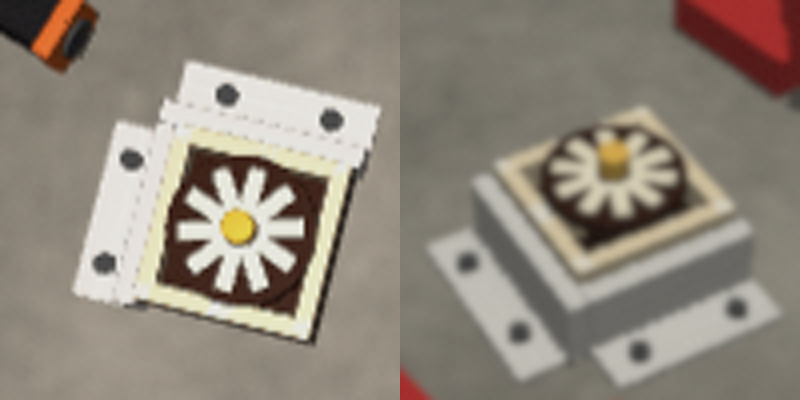

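```bash
python3 - <<'E'
from h import *
t=cv2.imread('pics/top8.png')
G=cv2.cvtColor(t,cv2.COLOR_BGR2GRAY).astype(np.float32)
C=lambda x,y:np.array([190+(x+.5)/4-.5,120+(y+.5)/4-.5])
for nm,im,a,b in(('right',G,C(352,172),C(312,340)),('bottom',G,C(140,300),C(310,340)),('outer win right',G,C(328,185),C(298,312)),('win left',G,C(187,150),C(157,278))):
    l=edge(im,a,b,2); w=ray('top',np.array(l[:2]),.05);d=w[1]-w[0]; print(nm,[(N(x)*1000).round(1) for x in w],np.degrees(np.arctan2(d[1],d[0])).round(2),round(l[2],2))
# petal-based disc centre: white petals' hull at z=.058
hs=cv2.cvtColor(t,cv2.COLOR_BGR2HSV)
for n,f in(('top0','pics/top0.png'),('top8','pics/top8.png')):
    a=cv2.imread(f); print(n,np.abs(a[100:160,340:405].astype(int)-cv2.imread('pics/top0.png')[100:160,340:405]).mean(), np.abs(a[95:155,140:215].astype(int)-cv2.imread('pics/top0.png')[95:155,140:215]).mean(),np.abs(a[105:160,412:475].astype(int)-cv2.imread('pics/top0.png')[105:160,412:475]).mean())
E
```

```text
right [array([ -4.4, -96.1]), array([-95.6, -96.2])] 167.47 0.04
bottom [array([-95.6,  -5.1]), array([-95.7, -97.4])] -102.66 0.1
outer win right [array([-14.1, -87.1]), array([-83.1, -86.5])] 166.91 0.25
win left [array([-13.7,  -9.7]), array([-83.4,  -9.6])] 167.29 0.39
top0 0.0 0.0 0.0
top8 6.862051282051282 4.713111111111111 5.786531986531987
```

```bash
python3 - <<'E'
import cv2,numpy as np
a=cv2.imread('pics/top0.png')[90:165,135:480];b=cv2.imread('pics/top8.png')[90:165,135:480]
cv2.imwrite('pics/cmp.png',cv2.resize(np.vstack([a,b]),None,fx=2.2,fy=2.2))
E
```

```text
(no output)
```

View pics/cmp.png

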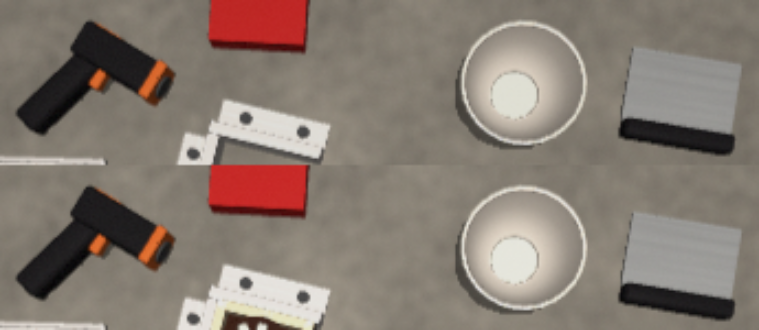

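The before and after views match: thermometer (95,75), bowl (523,83) and scraper (680,100) have not moved. Handing in.

```bash
python3 -c "
from bench import ctrl
ctrl.sign_off(); print(ctrl.current_t())"
```

```text
the job is handed in; nothing more can be done
the job is handed in; nothing more can be done
```

I built the showpiece in the nest and handed it in; the last clock reading before that was about 48 s of the 72 s allowed. I slid the plinth into the corner with force-stopped pushes (x, y, then x again). I then set the frame on it and nudged it flush the same way. Last, I centred the gripper on the disc's button and set the disc on the frame, daisy up.

**Last checks**
- **Plinth:** every push stopped at the same finger position, -113.9 mm, and its edges were within about 0.3° of the nest. The image left a possible gap of about 1 mm at each wall, which is within tolerance.
- **Frame:** its centre measured about (-48.2, -48.2) mm in the nest, square to within 0.3°, and it had not moved after the disc went on.
- **Disc:** it lies on the frame, button up, and measured about 1.7 mm off the frame's centre against the 4 mm allowed. I left it rather than risk another grip.
- **Bystanders:** the thermometer, bowl and scraper look unmoved, the gripper is clear, and the largest force I read at a stop was about 7 N.

**Disagreement:** assuming 16 mm from TCP to finger face, the touch readings would put the pieces' centre about 2 mm further from the corner than the image does. I took the image as the better guide but placed the disc slightly towards the touch value; either way it stays within tolerance.

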